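# Click the retaining collar onto the tape spindle

## Task

The roll of yellow tape on the bench spindle needs its retainer: pick up the red flanged collar, put it over the spindle's rod flange down, and slide it gently down until the rod's two sprung balls click into the groove inside it. Let go so that it stays clicked in; do not force it hard against the spindle or run it down onto the tape, and leave the other things on the bench where they are.

Things in the scene. Friction and masses are not known exactly. Their poses are not given: they have to be found in the camera images.
- collar: loose red flanged collar, about 100 g, upright on the bench, flange down. Origin: centre of its underside; z along the bore. 70 mm tall; flange 52 mm diameter, 5 mm thick, at the bottom; above it a round barrel, 36 mm diameter, best gripped in its upper half. Through bore 17.5 mm diameter, 45 degree chamfers 4 mm deep at both mouths. Round all over: yaw does not matter.
- spindle: fixed tape spindle: round blue base 92 mm diameter, 14 mm thick; on it a fixed roll of yellow tape 62 mm diameter (top 34 mm above the bench, black hub 35 mm); from the middle rises an upright steel rod, 16 mm diameter. Origin: centre of the base's underside, on the rod's axis, at bench height; z up. Two sprung brass balls stand out 2.75 mm from opposite sides of the rod.
- spindle_tip (a point): top end of the rod on its axis, 131 mm above the bench. The top 6 mm taper from 16 to 8 mm diameter. The two balls sit at one height, set anew each time and not reported: 79 to 109 mm above the bench. The collar's underside meets them there, first felt as a push of several N.
- ball_left (a joint): one of the two sprung balls: 0 = fully out (free or in the groove), 0.001 to 0.003 m pressed in under the plain bore. Pressing the balls in takes about 5 to 12 N over some 3 mm of slide; under the plain bore the force is small and steady; at the click it swings by 4 to 8 N towards a pull, passes zero at the groove's middle, and just beyond turns to a rising push.
- flux_jar: bystander: small black jar with lid, 36 mm diameter, 52 mm tall, origin at the centre of its underside
- toroid_a: bystander: green ring inductor lying flat, 40 x 46 x 12 mm, origin at the centre of its underside
- transformer_ok_0: bystander: yellow taped transformer, 29 x 65 x 29 mm, origin at the centre of its underside
- e_core_a: bystander: black ferrite E core, 21 x 42 x 15 mm, origin at the centre of its underside
- collar_groove (a point): on the bore's axis, 35 mm above the collar's underside, at mid-height of the V groove all round inside the bore (6 mm wide, 4 mm deep). With the balls in it, the underside is 35 mm below the balls. From about 2 mm either side the balls draw the collar to the middle, and it stays there when let go.
- ball_right (a joint): the other sprung ball, on the opposite side of the rod; same values
Mind the look-alikes: they are no part of the job. What is shaped like the spindle but purple is not meant.

How it is judged:
On the way:
1. the collar is over the rod, its underside below the rod's top end, on its way down (horizontal distance between collar and spindle below 0.006 m and z of collar in the frame of spindle between 0.0765 and 0.126 m), for 0.05 s.
At the end, for the whole second after the job is handed in: The collar is at rest on the rod, flange down, within 3 mm of its axis and 0.12 rad of upright, with the balls sprung out into its groove: each pressed in less than 1.2 mm and the underside 42.5 to 75.5 mm above the bench (neither above the balls nor past them) (horizontal distance between collar and spindle below 0.003 m and angle between collar's own z axis and vertical below 0.12 rad and z of collar in the frame of spindle between 0.0425 and 0.0755 m and value of joint each of ball_left, ball_right below 0.0012 m and linear speed of collar below 0.01 m/s); the robot touches nothing.
It fails at once if the collar is forced against the spindle with more than 30 N (contact force between collar and spindle above 30 N).
It fails at once if the collar is run down onto the tape (horizontal distance between collar and spindle below 0.006 m and z of collar in the frame of spindle below 0.039 m).
It fails at once if a bystander is moved by more than 20 mm (distance of any of flux_jar, toroid_a, transformer_ok_0, e_core_a from where it was at the start of the episode above 0.02 m).
It also fails if it takes over 64 s, if anything falls off the work surface, if the arm or the gripper's body presses on something with over 40 N, if the wrist force passes 120 N, or if a joint passes its speed limit or range.

## Robot

A 6-joint arm with a two-finger parallel gripper is mounted at the origin on a cart in front of the work surface, level with it; the furniture and walls round the work are solid. World frame = base frame: x ahead of the robot, y to its left, z up, the work surface at z = 0. Lengths are in m, angles in rad, forces in N, time in s.
With the tool pointing down it reaches from about 0.25 to 0.8 m from the base axis. Payload 3.9 kg.
Tool frame: the origin (TCP) lies on the centre line of the jaws, within the pads' length; the fingertips stand 14 mm ahead of it and the grasp point (between the pads) lies 5 mm behind it (manip.finger_overhang is the distance from the TCP to the fingertips, in m); z points along the fingers, x is the direction in which the jaws open and shut, and the axes are right-handed (so a half turn about z gives the same grasp; the last joint's range is limited). The gripper opens to 85 mm and grips with 20 to 120 N. Pads are 22 mm wide; open, the fingers measure 114 mm over their backs; the gripper's body (76 mm by 85 mm) begins 54 mm behind the grasp point. The pads swing forward as they close: fully open they stand 13 mm farther back than shut.
Start: joints at [-1.303, 0.26, -0.138, 1.173, 0, 1.571], TCP at [0.139, -0.506, 0.245] pointing down, gripper open.
Joint ranges: [-2.78, 2.78], [-0.83, 1.72], [-1.28, 1.37], [-1.9, 2.12], [-1.57, 1.48], [-3.14, 3.14]. Speed limits (rad/s): [2.57, 2.57, 3.14, 3.14, 3.14, 3.14].

## Interface

Orientations are given as a unit quaternion [x, y, z, w].
In Python, from workcell import readout, grab_frame, camera_params, manip, finder gives the robot as it stands. The module is installed in compiled form; this text tells all that it offers.
- The arm moves only by the shell command python3 -m pendant 'ROWS' [FORCE]. ROWS is JSON, a list of rows, each an object with "travel": the shift along the tool's x, y, z in m, a list of three; "delta_rot": the turn, a rotation vector about the tool's x, y, z in rad, a list of three; "claw": the opening, from -1 (shut) to 1 (fully open). In form: [{"travel": [x, y, z], "delta_rot": [rx, ry, rz], "claw": claw}, ...]. A call has 1 to 8 rows; each row is the pose to reach, as a shift and turn from the pose measured when the call began, along the tool's axes at that moment; what a row does not reach only later rows make up. A row lasts 1/12 s, in which the tool goes at most 41.7 mm and 7.16 degrees, less where a joint would pass 70% of its speed; a pose out of reach is approached as far as the arm can. A call with a gripper value outside its range is refused whole. The fingers move at their own pace and stop on an object; FORCE is the grip in N (left out, the last holds). Time passes only in rows, so rows that repeat a pose let the fingers close. It gives the time, the measured TCP pose, the force and the opening at its end, in the units of the state.
- readout.observe(): the state, without advancing time (a new reading comes with each control period).
- grab_frame(name): name is "scene" or "top"; returns (picture, depth): 420x560x3 uint8, blue, green, red; 420x560 float32, m along the optical axis (not along the pixel's ray), 0 where there is no reading.
- camera_params(name): a dict with "K" (3x3 intrinsics, pixels), "R" (3x3) and "t" (3): a world point X has camera coordinates R X + t. Camera axes: x right, y down, z forward; pixel columns grow to the right and rows downward; lengths in m; the calibration is good to about 2 mm. A picture is of the moment at which its call begins. camera_params takes no time and is no camera call.
- manip.hand_in(): hands the job in, once; it reports no verdict.
Trained networks look in the newest picture that a camera, given by its name, has taken for a name from the list of things; names that differ only in an ending like _2 or _b are one class to them, and where a whole thing is asked for, a point or a joint stands for the part that bears it (a point fixed in the world has none). Each returns a list of dicts, best first, with "score" (0 to 1); they miss things now and then, are a little off and sometimes report something else, mostly with a low value. They report only what shows in the picture. A call takes as long as a camera call. They do not tell look-alikes from the thing itself.
- finder.spot_in(camera, thing): "box" ([centre column, centre row, width, height] in pixels, round what is visible of it).
- finder.outline_of(camera, thing): "pixels" (420x560 bool, what is visible of it) and "box" ([centre column, centre row, width, height] in pixels, round what is visible of it).
- finder.mark_of(camera, thing): "pixel" ([row, column] in pixels: a listed point, or the origin of a listed thing).
The state is a dict: "clock": time; "joints": joint angles; "dq": joint speeds; "joint_torque": joint torques, N m; "eef_pos": TCP position; "orientation": TCP orientation; "ft_force": force on the tool from outside, world axes, zero at the start; "torque": the same for the moment, N m; "finger_gap": finger opening in m.
Only numpy, scipy, OpenCV 4.12 (cv2) and the standard library are available. Lean on these libraries where they do the work, as an engineer would, in place of code of your own. Each camera call takes 0.05 s, during which the arm holds its last target. There are 200 camera calls.

## Working session

There is one attempt and no reset: what is moved stays moved. The work goes in short steps, Python scripts to look and compute and a shell command to move; the robot and the scene stay as the last step left them, time stands still between calls to the robot, and variables do not carry over. Pictures are saved under pics/ and viewed, about 8 in all and at most 12, crops included, and the job is handed in when it is done.

```bash
mkdir -p pics; python3 - <<'E'
from workcell import readout, grab_frame, camera_params, manip, finder
import cv2,numpy as np
print(readout.observe())
for n in("scene","top"):
    im,d=grab_frame(n); cv2.imwrite(f"pics/{n}0.png",im); np.save(f"pics/{n}0.npy",d)
    P=camera_params(n); print(n,P["K"].round(1).tolist(),(-P["R"].T@P["t"]).round(3))
    for th in("collar","spindle"):
        for r in finder.spot_in(n,th)[:3]: print(n,th,r["score"],np.round(r["box"],0))
    for th in("spindle_tip","collar"):
        for r in finder.mark_of(n,th)[:3]: print(n,th,r)
E
```

```text
{'clock': 0.0, 'joints': array([-1.30299491e+00,  2.60667066e-01, -1.39349891e-01,  1.17268966e+00,
        3.14043971e-06,  1.57077628e+00]), 'dq': array([ 0.00052754, -0.00041989,  0.00151598,  0.00047232,  0.0002472 ,
        0.00074665]), 'joint_torque': array([ 3.52028337e-04, -4.05675852e+01,  2.53923333e+01,  1.86632399e-02,
        1.89441434e-04,  1.14669260e-05]), 'eef_pos': array([ 0.13875309, -0.50566997,  0.24448101]), 'orientation': array([ 7.95182382e-01, -6.06369580e-01, -7.58550126e-04, -5.80434252e-04]), 'ft_force': array([ 0.661771  ,  0.23699656, -0.41648219]), 'torque': array([-0.00853234, -0.02438875, -0.03863875]), 'finger_gap': 0.08559547843115795}
scene [[484.9, 0.0, 276.3], [0.0, 484.9, 209.5], [0.0, 0.0, 1.0]] [0.093 0.742 1.198]
scene collar 0.73 [344. 161.  15.  21.]
scene spindle 0.94 [221. 383.  34.  37.]
scene spindle 0.87 [290. 233.  31.  37.]
scene spindle_tip {'pixel': [366.5, 220.9], 'score': 0.61}
scene spindle_tip {'pixel': [212.8, 285.2], 'score': 0.57}
scene collar {'pixel': [167.3, 337.8], 'score': 0.76}
top [[542.6, 0.0, 282.3], [0.0, 542.6, 204.3], [0.0, 0.0, 1.0]] [0.197 0.03  1.758]
top collar 0.64 [381. 222.  14.  17.]
top spindle 0.79 [277. 225.  31.  31.]
top spindle 0.65 [136. 257.  28.  30.]
top spindle_tip {'pixel': [215.7, 276.5], 'score': 0.79}
top spindle_tip {'pixel': [251.7, 122.2], 'score': 0.57}
top collar {'pixel': [222.5, 380.0], 'score': 0.71}
```

```bash
python3 - <<'E'
import cv2,numpy as np
a=cv2.imread("pics/scene0.png");b=cv2.imread("pics/top0.png")
cv2.imwrite("pics/v1.png",cv2.resize(a,(784,588)));cv2.imwrite("pics/v2.png",cv2.resize(b,(784,588)))
E
```

```text
(no output)
```

View pics/v1.png

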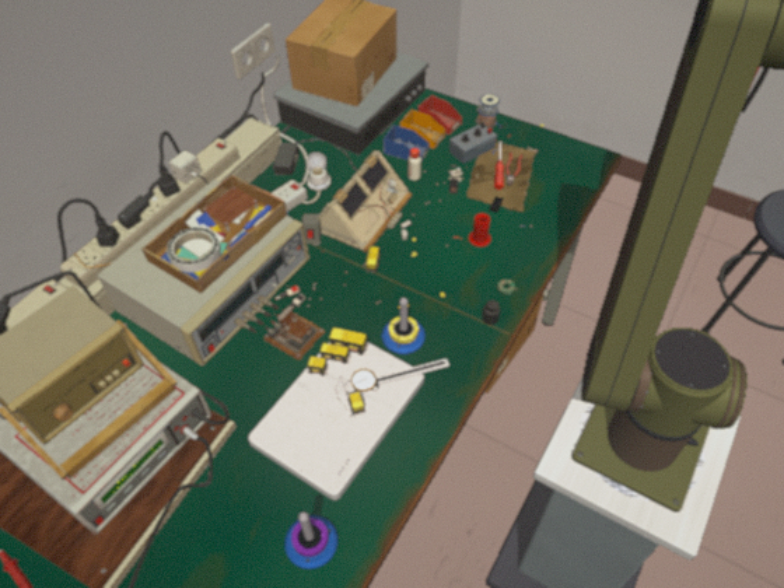

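View pics/v2.png

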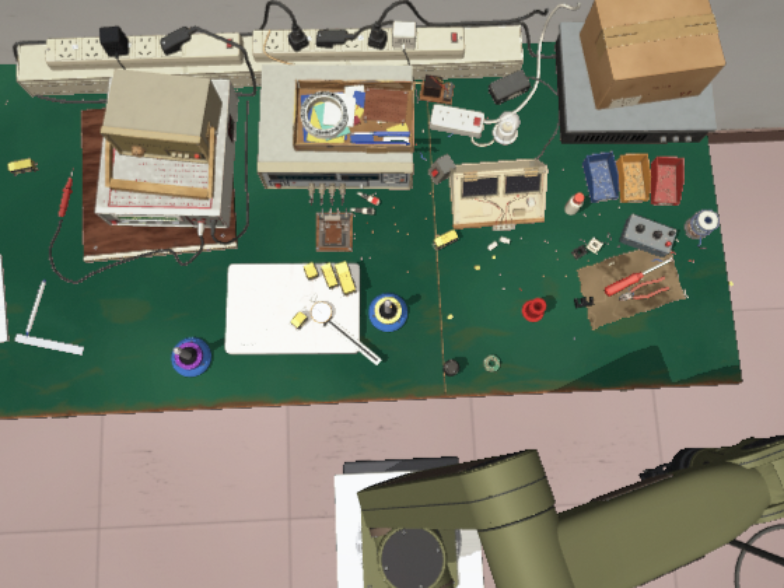

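The scene and top views agree. The red collar is at scene (344,161) / top (381,222). The yellow-tape spindle is at scene (290,233) / top (277,225), with its rod tip near scene row 213 and col 288. The purple decoy is at scene (221,383) / top (136,257). The jar and toroid lie near the collar, on the robot side.

```bash
cat > h.py <<'E'
from workcell import readout, grab_frame, camera_params, manip, finder
import cv2,numpy as np
def ray(n,px):  # px row,col
    P=camera_params(n); d=P["R"].T@np.linalg.inv(P["K"])@[px[1],px[0],1]; return -P["R"].T@P["t"],d
def at_z(n,px,z): c,d=ray(n,px); return (c+d*(z-c[2])/d[2]).round(4)
def tri(a,b):
    A=np.zeros((3,3));v=np.zeros(3)
    for c,d in(ray("scene",a),ray("top",b)):
        d=d/np.linalg.norm(d);M=np.eye(3)-np.outer(d,d);A+=M;v+=M@c
    return np.linalg.solve(A,v).round(4)
def cloud(n,d,mask):
    P=camera_params(n);r,c=np.nonzero(mask&(d>0));z=d[r,c]
    X=np.linalg.inv(P["K"])@np.vstack([c*z,r*z,z]);return (P["R"].T@(X-P["t"][:,None])).T
E
python3 - <<'E'
from h import *
print("tip",tri([212.8,285.2],[215.7,276.5]),"collar org",tri([167.3,337.8],[222.5,380]))
for n,px,pt in(("scene",(167.3,337.8),(212.8,285.2)),("top",(222.5,380),(215.7,276.5))):
    print(n,"collar@0",at_z(n,px,0),"tip@.131",at_z(n,pt,.131))
    im=cv2.imread(f"pics/{n}0.png");d=np.load(f"pics/{n}0.npy")
    b,g,r=[im[...,i].astype(int) for i in range(3)]
    yy,xx=np.mgrid[:420,:560]
    m=(r>90)&(g<60)&(b<60)&(abs(yy-px[0])<25)&(abs(xx-px[1])<20)
    C=cloud(n,d,m);print(len(C),"z rng",C[:,2].min(),C[:,2].max())
    t=C[C[:,2]>.062];print(" top rim",len(t),((t.min(0)+t.max(0))/2).round(4),t.mean(0).round(4))
    fl=C[C[:,2]<.02];print(" flange",len(fl),((fl.min(0)+fl.max(0))/2).round(4),(fl.max(0)-fl.min(0)).round(3))
    c0=(290,233) if n=="scene" else (277,225)
    m=(abs(yy-c0[1])<28)&(abs(xx-c0[0])<22)
    C=cloud(n,d,m)
    for lo,hi in((.01,.02),(.028,.04),(.05,.09),(.09,.14)):
        t=C[(C[:,2]>lo)&(C[:,2]<hi)]
        if len(t): print(" spindle",lo,len(t),((t.min(0)+t.max(0))/2).round(4),(t.max(0)-t.min(0)).round(3))
    m=(b>100)&(b>r+40)&(b>g+20)&m
    C=cloud(n,d,m);C=C[abs(C[:,2]-.014)<.006];
    (cx,cy),R=cv2.minEnclosingCircle(C[:,:2].astype(np.float32));print(" blue",len(C),round(cx,4),round(cy,4),round(R,4))
E
```

```text
tip [0.5173 0.0227 0.1284] collar org [ 0.5069 -0.3146  0.009 ]
scene collar@0 [ 0.5194 -0.3212  0.    ] tip@.131 [0.5202 0.0251 0.131 ]
259 z rng -0.0017103586494916301 0.07512840385615982
 top rim 63 [ 0.4988 -0.3144  0.0688] [ 0.499  -0.3142  0.0678]
 flange 89 [ 0.5024 -0.3107  0.0086] [0.051 0.042 0.021]
 spindle 0.01 230 [0.5102 0.027  0.0148] [0.088 0.088 0.01 ]
 spindle 0.028 332 [0.476  0.0582 0.0339] [0.132 0.132 0.012]
 spindle 0.05 41 [0.5097 0.0276 0.0699] [0.011 0.011 0.039]
 spindle 0.09 61 [0.5121 0.0245 0.1124] [0.018 0.017 0.044]
 blue 237 0.5094 0.026 0.0459
top collar@0 [ 0.4995 -0.3186  0.    ] tip@.131 [0.513  0.0216 0.131 ]
202 z rng -0.005718123645994983 0.07826549632788499
 top rim 84 [ 0.5    -0.3183  0.0704] [ 0.4996 -0.3188  0.07  ]
 flange 67 [ 0.5053 -0.3223  0.0069] [0.052 0.058 0.025]
 spindle 0.01 271 [0.5073 0.0218 0.015 ] [0.18  0.138 0.01 ]
 spindle 0.028 247 [0.5053 0.0414 0.034 ] [0.179 0.101 0.012]
 spindle 0.05 11 [0.5067 0.0222 0.0694] [0.005 0.016 0.036]
 spindle 0.09 32 [0.5119 0.0202 0.1131] [0.015 0.013 0.043]
 blue 228 0.5124 0.021 0.0454
```

```bash
python3 -m pendant '[{"travel":[-0.004,-0.02,0],"delta_rot":[0,0,0],"claw":1},{"travel":[-0.012,-0.055,0],"delta_rot":[0,0,0],"claw":1},{"travel":[-0.02,-0.09,0],"delta_rot":[0,0,0],"claw":1},{"travel":[-0.028,-0.128,0],"delta_rot":[0,0,0],"claw":1},{"travel":[-0.036,-0.166,0],"delta_rot":[0,0,0],"claw":1},{"travel":[-0.044,-0.204,0],"delta_rot":[0,0,0],"claw":1},{"travel":[-0.052,-0.24,0],"delta_rot":[0,0,0],"claw":1},{"travel":[-0.06,-0.275,0],"delta_rot":[0,0,0],"claw":1}]' 40
cat >> h.py <<'E'
from scipy.spatial.transform import Rotation as Ro
def to(x,y,z):
    s=readout.observe();R=Ro.from_quat(s["orientation"])
    T=Ro.from_matrix(np.array([[.264,-.964,0],[-.964,-.264,0],[0,0,-1]]).T)
    print("pos",s["eef_pos"].round(4),"travel",(R.inv().apply(np.array([x,y,z])-s["eef_pos"])).round(4),"z axis",R.apply([0,0,1]).round(4),"rot",(R.inv()*T).as_rotvec().round(4),"F",s["ft_force"].round(2),"gap",round(s["finger_gap"],4),"t",round(s["clock"],2))
E
python3 -c "
from h import *
to(.5,-.317,.13);print(readout.observe()['joints'].round(2))"
```

```text
clock: 1.17
eef_pos: [0.3899, -0.3745, 0.2454]
orientation: [0.795, -0.606, 0.0, 0.0]
ft_force: [-0.0, -1.3, 0.2]
finger_gap: 0.0853
pos [ 0.3899 -0.3745  0.2454] travel [-0.0263 -0.1214  0.1155] z axis [ 3.e-04 -3.e-04 -1.e+00] rot [-0.0002 -0.0003  0.0008] F [-0.01 -1.33  0.22] gap 0.0853 t 1.17
[-0.77  0.29 -0.1   1.18  0.    2.11]
```

```bash
python3 -m pendant '[{"travel":[-0.006,-0.028,0.015],"delta_rot":[0,0,0],"claw":1},{"travel":[-0.012,-0.056,0.04],"delta_rot":[0,0,0],"claw":1},{"travel":[-0.018,-0.084,0.065],"delta_rot":[0,0,0],"claw":1},{"travel":[-0.024,-0.11,0.09],"delta_rot":[0,0,0],"claw":1},{"travel":[-0.026,-0.121,0.11],"delta_rot":[0,0,0],"claw":1},{"travel":[-0.026,-0.121,0.115],"delta_rot":[0,0,0],"claw":1},{"travel":[-0.026,-0.121,0.115],"delta_rot":[0,0,0],"claw":1}]'
python3 - <<'E'
from h import *
to(.5,-.317,.05)
a,_=grab_frame("scene");b,_=grab_frame("top")
cv2.imwrite("pics/v3.png",np.hstack([cv2.resize(i,(400,400),interpolation=cv2.INTER_CUBIC) for i in(a[110:210,290:390],b[170:270,330:430])]))
E
```

```text
clock: 1.75
eef_pos: [0.4987, -0.3162, 0.1284]
orientation: [0.796, -0.606, -0.002, 0.0]
ft_force: [-1.3, 0.2, 0.5]
finger_gap: 0.0851
pos [ 0.4987 -0.3162  0.1284] travel [ 0.0014 -0.0013  0.0784] z axis [-0.0038  0.0018 -1.    ] rot [0.0032 0.0028 0.0022] F [-1.31  0.17  0.53] gap 0.0851 t 1.75
```

View pics/v3.png

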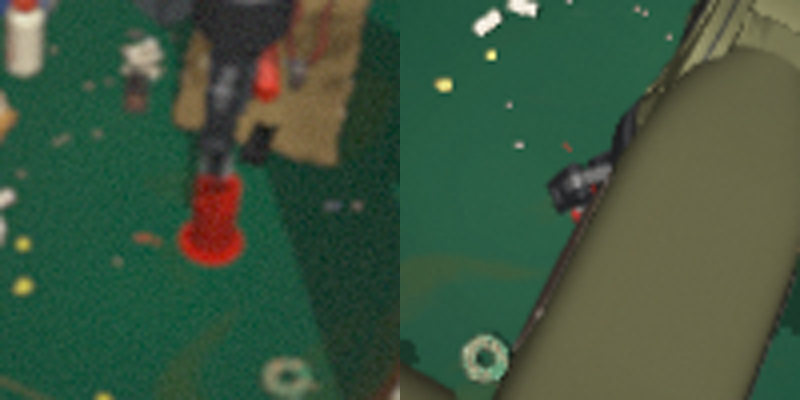

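The left half (scene) shows the near finger lined up with the collar at crop (213,200). In the top view the arm hides the collar. I'll go down and grip.

```bash
python3 -m pendant '[{"travel":[0.001,-0.001,0.02],"delta_rot":[0.003,0.003,0],"claw":1},{"travel":[0.001,-0.001,0.045],"delta_rot":[0.003,0.003,0],"claw":1},{"travel":[0.001,-0.001,0.065],"delta_rot":[0.003,0.003,0],"claw":1},{"travel":[0.001,-0.001,0.076],"delta_rot":[0.003,0.003,0],"claw":1},{"travel":[0.001,-0.001,0.078],"delta_rot":[0.003,0.003,0],"claw":1},{"travel":[0.001,-0.001,0.078],"delta_rot":[0.003,0.003,0],"claw":0.3},{"travel":[0.001,-0.001,0.078],"delta_rot":[0.003,0.003,0],"claw":-0.1},{"travel":[0.001,-0.001,0.078],"delta_rot":[0.003,0.003,0],"claw":-0.3}]' 40
python3 -m pendant '[{"travel":[0,0,0],"delta_rot":[0,0,0],"claw":-0.6},{"travel":[0,0,0],"delta_rot":[0,0,0],"claw":-1},{"travel":[0,0,0],"delta_rot":[0,0,0],"claw":-1},{"travel":[0,0,0],"delta_rot":[0,0,0],"claw":-1},{"travel":[0,0,0],"delta_rot":[0,0,0],"claw":-1},{"travel":[0,0,0],"delta_rot":[0,0,0],"claw":-1}]' 40
python3 -c "
from h import *
to(.5,-.317,.2)"
```

```text
clock: 2.52
eef_pos: [0.5016, -0.3196, 0.0548]
orientation: [0.795, -0.607, 0.004, -0.0]
ft_force: [0.8, -0.6, 0.7]
finger_gap: 0.0517
clock: 3.02
eef_pos: [0.5025, -0.3202, 0.0563]
orientation: [0.795, -0.607, 0.005, -0.0]
ft_force: [-1.4, -0.1, 6.4]
finger_gap: 0.0355
pos [ 0.5025 -0.3202  0.0563] travel [-0.0026  0.0006 -0.1437] z axis [ 0.0086 -0.0061 -0.9999] rot [-0.0067 -0.0082  0.    ] F [-1.35 -0.12  6.37] gap 0.0355 t 3.02
```

```bash
python3 -m pendant '[{"travel":[0,0,-0.01],"delta_rot":[-0.007,-0.008,0],"claw":-1},{"travel":[0,0,-0.03],"delta_rot":[-0.007,-0.008,0],"claw":-1},{"travel":[0,0,-0.06],"delta_rot":[-0.007,-0.008,0],"claw":-1},{"travel":[0,0,-0.095],"delta_rot":[-0.007,-0.008,0],"claw":-1},{"travel":[0,0,-0.13],"delta_rot":[-0.007,-0.008,0],"claw":-1},{"travel":[0,0,-0.15],"delta_rot":[-0.007,-0.008,0],"claw":-1},{"travel":[0,0,-0.155],"delta_rot":[-0.007,-0.008,0],"claw":-1},{"travel":[0,0,-0.155],"delta_rot":[-0.007,-0.008,0],"claw":-1}]' 40
python3 - <<'E'
from h import *
to(.5137,.021,.21)
a,_=grab_frame("scene");cv2.imwrite("pics/v4.png",cv2.resize(a[80:230,250:450],(800,600),interpolation=cv2.INTER_CUBIC))
E
```

```text
clock: 3.68
eef_pos: [0.5023, -0.3198, 0.2131]
orientation: [0.795, -0.607, 0.002, -0.0]
ft_force: [0.9, 0.5, -1.4]
finger_gap: 0.035
pos [ 0.5023 -0.3198  0.2131] travel [-0.3257 -0.1011  0.0023] z axis [ 0.0032 -0.0024 -1.    ] rot [-0.0025 -0.0032  0.0001] F [ 0.95  0.53 -1.38] gap 0.035 t 3.68
```

View pics/v4.png

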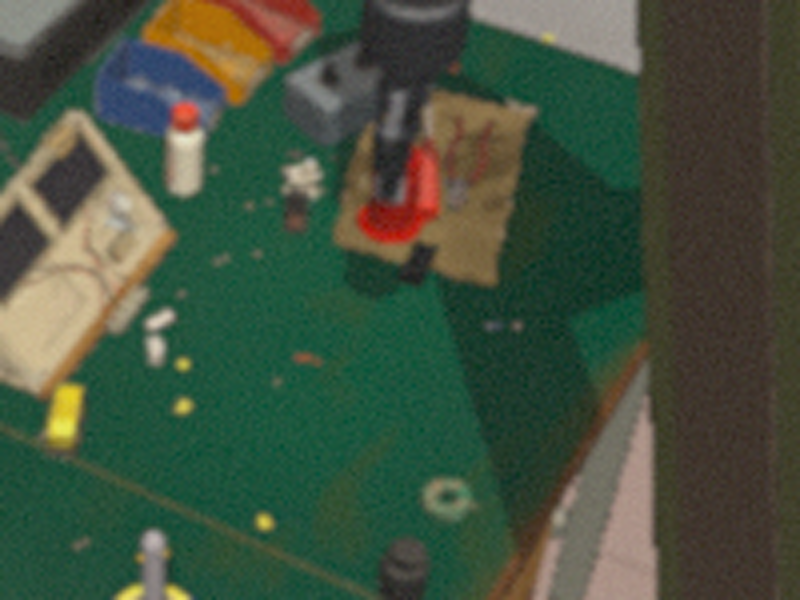

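The collar is held, with its flange at crop (390,225), and clear of the bench. Next I carry it over the spindle.

```bash
python3 -m pendant '[{"travel":[-0.02,-0.006,0],"delta_rot":[0,0,0],"claw":-1},{"travel":[-0.052,-0.016,0],"delta_rot":[0,0,0],"claw":-1},{"travel":[-0.088,-0.027,0],"delta_rot":[-0.002,-0.003,0],"claw":-1},{"travel":[-0.124,-0.038,0],"delta_rot":[-0.002,-0.003,0],"claw":-1},{"travel":[-0.16,-0.05,0],"delta_rot":[-0.002,-0.003,0],"claw":-1},{"travel":[-0.196,-0.061,0],"delta_rot":[-0.002,-0.003,0],"claw":-1},{"travel":[-0.226,-0.07,0],"delta_rot":[-0.002,-0.003,0],"claw":-1},{"travel":[-0.25,-0.078,0],"delta_rot":[-0.002,-0.003,0],"claw":-1}]' 40
python3 -c "
from h import *
to(.5137,.021,.213)"
```

```text
clock: 4.4
eef_pos: [0.5082, -0.0548, 0.2083]
orientation: [0.796, -0.606, -0.004, 0.001]
ft_force: [0.2, 0.1, -1.5]
finger_gap: 0.0348
pos [ 0.5082 -0.0548  0.2083] travel [-0.0717 -0.0254 -0.0045] z axis [-0.0078  0.003  -1.    ] rot [0.0067 0.0049 0.0016] F [ 0.22  0.12 -1.53] gap 0.0348 t 4.4
```

```bash
python3 -m pendant '[{"travel":[-0.018,-0.006,-0.004],"delta_rot":[0.007,0.005,0.001],"claw":-1},{"travel":[-0.036,-0.013,-0.006],"delta_rot":[0.007,0.005,0.001],"claw":-1},{"travel":[-0.054,-0.019,-0.006],"delta_rot":[0.007,0.005,0.001],"claw":-1},{"travel":[-0.066,-0.023,-0.006],"delta_rot":[0.007,0.005,0.001],"claw":-1},{"travel":[-0.072,-0.025,-0.006],"delta_rot":[0.007,0.005,0.001],"claw":-1},{"travel":[-0.072,-0.025,-0.006],"delta_rot":[0.007,0.005,0.001],"claw":-1},{"travel":[-0.072,-0.025,-0.006],"delta_rot":[0.007,0.005,0.001],"claw":-1},{"travel":[-0.072,-0.025,-0.006],"delta_rot":[0.007,0.005,0.001],"claw":-1}]' 40
python3 - <<'E'
from h import *
to(.5137,.021,.213)
a,d=grab_frame("scene");b,e=grab_frame("top")
yy,xx=np.mgrid[:420,:560]
for n,im,dd in(("scene",a,d),("top",b,e)):
    B,g,r=[im[...,i].astype(int) for i in range(3)]
    m=(r>90)&(g<60)&(B<60)&(abs(yy-210)<50)&(abs(xx-285)<40)
    C=cloud(n,dd,m)
    if len(C)<5: continue
    C=C[C[:,2]>.1];print(n,len(C),C.min(0).round(3),C.max(0).round(3))
    fl=C[C[:,2]<.175]
    if len(fl)>8: (cx,cy),R=cv2.minEnclosingCircle(fl[:,:2].astype(np.float32));print(" flange",len(fl),round(cx,4),round(cy,4),round(R,4))
cv2.imwrite("pics/v5.png",np.hstack([cv2.resize(i,(400,400),interpolation=cv2.INTER_CUBIC) for i in(a[165:265,240:340],b[175:275,225:325])]))
E
```

```text
clock: 5.07
eef_pos: [0.513, 0.0204, 0.214]
orientation: [0.795, -0.607, -0.0, 0.0]
ft_force: [-0.2, -0.4, -0.8]
finger_gap: 0.035
pos [0.513  0.0204 0.214 ] travel [-0.0004 -0.0008  0.001 ] z axis [-6.e-04 -5.e-04 -1.e+00] rot [ 0.0007 -0.0004 -0.0003] F [-0.17 -0.38 -0.82] gap 0.035 t 5.07
scene 231 [ 0.487 -0.003  0.157] [0.536 0.048 0.266]
 flange 120 0.5095 0.0228 0.0268
```

View pics/v5.png

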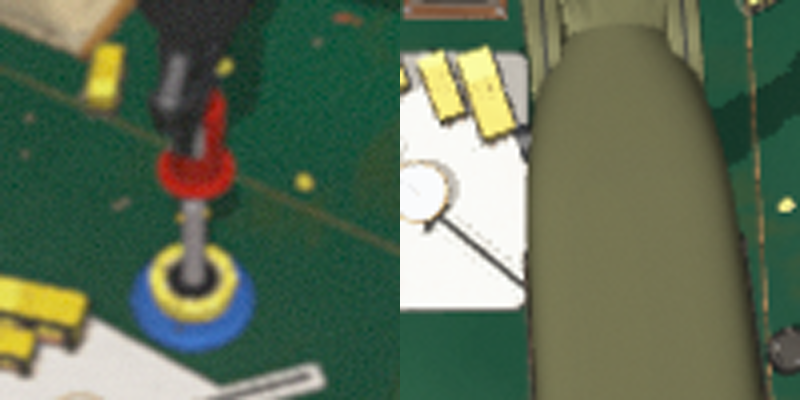

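Scene half: flange at crop (197,173), held just above the rod tip. The brass balls show at about crop row 217. The yellow tape and blue base are centred at crop (193,285). The top view is blocked by the arm. I'll refine the collar–spindle offset by fitting the outlines in the scene camera.

```bash
cat > fit.py <<'E'
from h import *
from scipy.optimize import minimize
P=camera_params("scene")
def hull(x,y,z0,z1,r,S=8):
    t=np.linspace(0,2*np.pi,60);X=np.vstack([np.c_[x+r*np.cos(t),y+r*np.sin(t),0*t+z] for z in(z0,z1)])
    c=P["R"]@X.T+P["t"][:,None];u=(P["K"]@c)[:2]/c[2]
    return cv2.convexHull(u.T.astype(np.float32))
def render(h,roi,S=8):
    x0,y0,w,H=roi;m=np.zeros((H*S,w*S),np.uint8)
    cv2.fillConvexPoly(m,np.round(((h[:,0]+.5-[x0,y0])*S)*16).astype(np.int32),255,shift=4)
    return cv2.resize(m,(w,H),interpolation=cv2.INTER_AREA)/255.
def fit(val,z0,z1,r,guess,minrow):
    def cost(p):
        h=hull(p[0],p[1],z0,z1,r);b=[int(h[...,0].mean())-25,minrow,50,30]
        v=val[b[1]:b[1]+b[3],b[0]:b[0]+b[2]];m=render(h,b)
        A=np.c_[m.ravel(),np.ones(m.size)];s,res,_,_=np.linalg.lstsq(A,v.ravel(),rcond=None)
        return res[0]/v.size
    best=None
    for dx in(-.004,0,.004):
        for dy in(-.004,0,.004):
            q=minimize(cost,[guess[0]+dx,guess[1]+dy],method="Nelder-Mead",options=dict(initial_simplex=[[guess[0]+dx,guess[1]+dy],[guess[0]+dx+.003,guess[1]+dy],[guess[0]+dx,guess[1]+dy+.003]]))
            if best is None or q.fun<best.fun:best=q
    return best.x.round(4),round(best.fun,2)
E
python3 - <<'E'
from fit import *
a=cv2.imread("pics/scene0.png").astype(float);b,_=grab_frame("scene");b=b.astype(float)
def row(x,y,z): c=P["R"]@[x,y,z]+P["t"];u=P["K"]@c/c[2];return u[1]
for z in(.155,.158): print("collar",z,fit(np.clip(b[...,2]-b[...,1],0,120),z,z+.005,.026,(.511,.0235),int(row(.511,.0235,.16))+1))
print("base",fit(np.clip(a[...,0]-a[...,2]*1.,0,80),0,.014,.046,(.511,.0255),int(row(.511,.0255,.014))+8))
print("collar start",fit(np.clip(a[...,2]-a[...,1],0,120),0,.005,.026,(.5,-.317),int(row(.5,-.317,.005))+1))
E
```

```text
collar 0.155 (array([0.5133, 0.0186]), np.float64(21.28))
collar 0.158 (array([0.5121, 0.0206]), np.float64(21.1))
base (array([0.513 , 0.0226]), np.float64(64.73))
collar start (array([ 0.5013, -0.3179]), np.float64(7.82))
```

```bash
python3 - <<'E'
from fit import *
for z in(.131,.11,.1,.09,.08):
    c=P["R"]@[.513,.0226,z]+P["t"];print(z,(P["K"]@c/c[2])[:2].round(1))
E
python3 -m pendant '[{"travel":[-0.001,-0.001,0.003],"delta_rot":[0,0,0],"claw":-1},{"travel":[-0.002,-0.001,0.009],"delta_rot":[0,0,0],"claw":-1},{"travel":[-0.002,-0.001,0.016],"delta_rot":[0,0,0],"claw":-1},{"travel":[-0.002,-0.001,0.022],"delta_rot":[0,0,0],"claw":-1},{"travel":[-0.002,-0.001,0.025],"delta_rot":[0,0,0],"claw":-1},{"travel":[-0.002,-0.001,0.026],"delta_rot":[0,0,0],"claw":-1},{"travel":[-0.002,-0.001,0.026],"delta_rot":[0,0,0],"claw":-1}]' 40
python3 -c "
from h import *
to(.5137,.0227,.18)"
```

```text
0.131 [287.9 213.2]
0.11 [287.9 217.8]
0.1 [287.9 220. ]
0.09 [287.8 222.1]
0.08 [287.8 224.2]
clock: 5.8
eef_pos: [0.5133, 0.0225, 0.1879]
orientation: [0.795, -0.607, -0.0, 0.0]
ft_force: [-0.2, -0.7, -0.4]
finger_gap: 0.0355
pos [0.5133 0.0225 0.1879] travel [-0.0001 -0.0004  0.0079] z axis [-9.e-04 -3.e-04 -1.e+00] rot [ 0.0009 -0.     -0.0007] F [-0.18 -0.71 -0.41] gap 0.0355 t 5.8
```

```bash
python3 -m pendant '[{"travel":[0,0,0.002],"delta_rot":[0,0,0],"claw":-1},{"travel":[0,0,0.004],"delta_rot":[0,0,0],"claw":-1},{"travel":[0,0,0.006],"delta_rot":[0,0,0],"claw":-1},{"travel":[0,0,0.008],"delta_rot":[0,0,0],"claw":-1},{"travel":[0,0,0.008],"delta_rot":[0,0,0],"claw":-1},{"travel":[0,0,0.008],"delta_rot":[0,0,0],"claw":-1}]' 40
python3 -c "
from h import *
to(.5137,.0227,.17)"
```

```text
clock: 6.3
eef_pos: [0.5132, 0.0225, 0.1797]
orientation: [0.795, -0.607, -0.0, 0.0]
ft_force: [0.1, 0.6, -1.1]
finger_gap: 0.0352
pos [0.5132 0.0225 0.1797] travel [-0.     -0.0006  0.0097] z axis [-1.2e-03 -4.0e-04 -1.0e+00] rot [ 0.0012 -0.     -0.0007] F [ 0.07  0.63 -1.05] gap 0.0352 t 6.3
```

```bash
python3 -m pendant '[{"travel":[0,0,0.002],"delta_rot":[0.001,0,0],"claw":-1},{"travel":[0,0,0.004],"delta_rot":[0.001,0,0],"claw":-1},{"travel":[0,0,0.006],"delta_rot":[0.001,0,0],"claw":-1},{"travel":[0,0,0.008],"delta_rot":[0.001,0,0],"claw":-1},{"travel":[0,0,0.008],"delta_rot":[0.001,0,0],"claw":-1}]' 40
python3 - <<'E'
from h import *
to(.5137,.0227,.17)
a,_=grab_frame("scene")
cv2.imwrite("pics/v6.png",cv2.resize(a[165:265,240:340],(600,600),interpolation=cv2.INTER_CUBIC))
E
```

```text
clock: 6.72
eef_pos: [0.5136, 0.0222, 0.1715]
orientation: [0.795, -0.607, 0.0, 0.0]
ft_force: [1.2, -1.8, -2.4]
finger_gap: 0.035
pos [0.5136 0.0222 0.1715] travel [-0.0004 -0.0003  0.0015] z axis [ 5.e-04 -8.e-04 -1.e+00] rot [-0.0002 -0.0009 -0.0009] F [ 1.18 -1.83 -2.37] gap 0.035 t 6.72
```

View pics/v6.png

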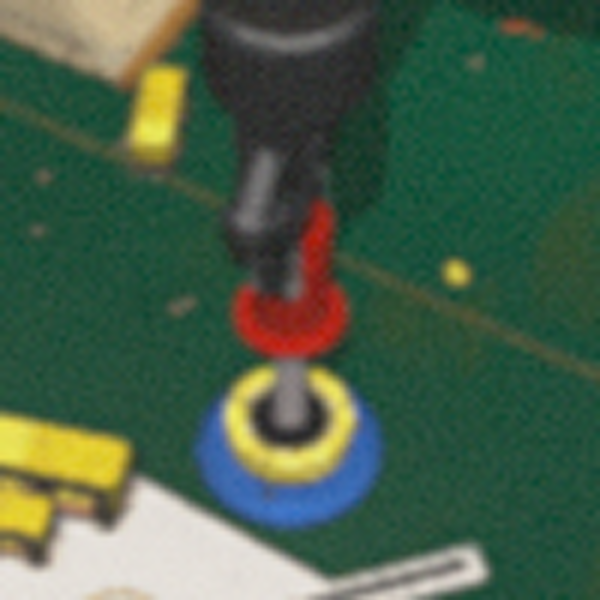

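The flange is at crop (290,320) and the rod comes out centred beneath it, so the collar is on the rod. Lateral force is small. I continue in short steps, watching the force.

```bash
for i in 1 ; do python3 -m pendant '[{"travel":[0,0,0.001],"delta_rot":[0,0,0],"claw":-1},{"travel":[0,0,0.002],"delta_rot":[0,0,0],"claw":-1},{"travel":[0,0,0.003],"delta_rot":[0,0,0],"claw":-1},{"travel":[0,0,0.003],"delta_rot":[0,0,0],"claw":-1}]' 40; done
python3 -m pendant '[{"travel":[0,0,0.001],"delta_rot":[0,0,0],"claw":-1},{"travel":[0,0,0.002],"delta_rot":[0,0,0],"claw":-1},{"travel":[0,0,0.003],"delta_rot":[0,0,0],"claw":-1},{"travel":[0,0,0.003],"delta_rot":[0,0,0],"claw":-1}]'
python3 -m pendant '[{"travel":[0,0,0.001],"delta_rot":[0,0,0],"claw":-1},{"travel":[0,0,0.002],"delta_rot":[0,0,0],"claw":-1},{"travel":[0,0,0.002],"delta_rot":[0,0,0],"claw":-1}]'
```

```text
clock: 7.1
eef_pos: [0.5136, 0.0222, 0.1684]
orientation: [0.795, -0.607, 0.0, 0.0]
ft_force: [1.3, -1.6, -1.5]
finger_gap: 0.035
clock: 7.43
eef_pos: [0.5136, 0.0222, 0.1652]
orientation: [0.795, -0.607, 0.0, 0.0]
ft_force: [1.1, -1.4, -1.2]
finger_gap: 0.0351
clock: 7.68
eef_pos: [0.5136, 0.0222, 0.1631]
orientation: [0.795, -0.607, 0.0, 0.0]
ft_force: [1.5, -1.4, -0.5]
finger_gap: 0.0351
```

```bash
python3 -m pendant '[{"travel":[0,0,0.001],"delta_rot":[0,0,0],"claw":-1},{"travel":[0,0,0.002],"delta_rot":[0,0,0],"claw":-1},{"travel":[0,0,0.002],"delta_rot":[0,0,0],"claw":-1}]'
python3 -m pendant '[{"travel":[0,0,0.001],"delta_rot":[0,0,0],"claw":-1},{"travel":[0,0,0.002],"delta_rot":[0,0,0],"claw":-1},{"travel":[0,0,0.002],"delta_rot":[0,0,0],"claw":-1}]'
python3 -m pendant '[{"travel":[0,0,0.001],"delta_rot":[0,0,0],"claw":-1},{"travel":[0,0,0.002],"delta_rot":[0,0,0],"claw":-1},{"travel":[0,0,0.002],"delta_rot":[0,0,0],"claw":-1}]'
```

```text
clock: 7.93
eef_pos: [0.514, 0.0222, 0.1623]
orientation: [0.795, -0.607, 0.001, -0.0]
ft_force: [-1.6, -0.7, 7.6]
finger_gap: 0.035
clock: 8.18
eef_pos: [0.5143, 0.0222, 0.1614]
orientation: [0.795, -0.607, 0.002, -0.001]
ft_force: [-0.0, -1.4, 5.7]
finger_gap: 0.0347
clock: 8.43
eef_pos: [0.5146, 0.0222, 0.1604]
orientation: [0.795, -0.607, 0.002, -0.001]
ft_force: [-0.8, -1.7, 6.9]
finger_gap: 0.0351
```

Contact with the balls is at TCP z ≈ 0.163, so the balls are about 0.106 m up, which matches the picture. The groove should be reached near TCP z ≈ 0.128.

```bash
python3 -m pendant '[{"travel":[0,0,0.0015],"delta_rot":[0,0,0],"claw":-1},{"travel":[0,0,0.003],"delta_rot":[0,0,0],"claw":-1},{"travel":[0,0,0.003],"delta_rot":[0,0,0],"claw":-1}]'
python3 -m pendant '[{"travel":[0,0,0.0015],"delta_rot":[0,0,0],"claw":-1},{"travel":[0,0,0.003],"delta_rot":[0,0,0],"claw":-1},{"travel":[0,0,0.003],"delta_rot":[0,0,0],"claw":-1}]'
python3 -c "
from h import *
to(.5135,.0222,.15)"
```

```text
clock: 8.68
eef_pos: [0.5143, 0.0219, 0.1575]
orientation: [0.795, -0.607, 0.002, -0.001]
ft_force: [-0.3, -1.2, -1.1]
finger_gap: 0.0353
clock: 8.93
eef_pos: [0.514, 0.0218, 0.1542]
orientation: [0.795, -0.607, 0.002, -0.0]
ft_force: [0.4, -1.0, -2.6]
finger_gap: 0.0351
pos [0.514  0.0218 0.1542] travel [-0.0005  0.0004  0.0042] z axis [ 0.0037 -0.0017 -1.    ] rot [-0.0031 -0.0026 -0.001 ] F [ 0.35 -0.96 -2.6 ] gap 0.0351 t 8.93
```

```bash
python3 -m pendant '[{"travel":[0,0,0.002],"delta_rot":[-0.002,-0.002,0],"claw":-1},{"travel":[0,0,0.004],"delta_rot":[-0.003,-0.002,0],"claw":-1},{"travel":[0,0,0.006],"delta_rot":[-0.003,-0.002,0],"claw":-1},{"travel":[0,0,0.006],"delta_rot":[-0.003,-0.002,0],"claw":-1}]'
python3 -m pendant '[{"travel":[0,0,0.002],"delta_rot":[0,0,0],"claw":-1},{"travel":[0,0,0.004],"delta_rot":[0,0,0],"claw":-1},{"travel":[0,0,0.006],"delta_rot":[0,0,0],"claw":-1},{"travel":[0,0,0.006],"delta_rot":[0,0,0],"claw":-1}]'
python3 -m pendant '[{"travel":[0,0,0.002],"delta_rot":[0,0,0],"claw":-1},{"travel":[0,0,0.004],"delta_rot":[0,0,0],"claw":-1},{"travel":[0,0,0.004],"delta_rot":[0,0,0],"claw":-1}]'
```

```text
clock: 9.27
eef_pos: [0.5139, 0.0218, 0.1477]
orientation: [0.795, -0.607, 0.0, 0.0]
ft_force: [1.3, -0.8, -2.2]
finger_gap: 0.0354
clock: 9.6
eef_pos: [0.5139, 0.0218, 0.1412]
orientation: [0.795, -0.607, -0.0, 0.0]
ft_force: [1.6, -0.6, -1.7]
finger_gap: 0.0352
clock: 9.85
eef_pos: [0.5138, 0.0218, 0.1368]
orientation: [0.795, -0.607, -0.0, 0.0]
ft_force: [1.7, -0.8, -2.2]
finger_gap: 0.0353
```

Steady at about −2 N under the plain bore. Now 1 mm steps towards the click.

```bash
python3 -m pendant '[{"travel":[0,0,0.001],"delta_rot":[0,0,0],"claw":-1},{"travel":[0,0,0.003],"delta_rot":[0,0,0],"claw":-1},{"travel":[0,0,0.003],"delta_rot":[0,0,0],"claw":-1}]'
python3 -m pendant '[{"travel":[0,0,0.001],"delta_rot":[0,0,0],"claw":-1},{"travel":[0,0,0.001],"delta_rot":[0,0,0],"claw":-1}]'
python3 -m pendant '[{"travel":[0,0,0.001],"delta_rot":[0,0,0],"claw":-1},{"travel":[0,0,0.001],"delta_rot":[0,0,0],"claw":-1}]'
python3 -m pendant '[{"travel":[0,0,0.001],"delta_rot":[0,0,0],"claw":-1},{"travel":[0,0,0.001],"delta_rot":[0,0,0],"claw":-1}]'
```

```text
clock: 10.1
eef_pos: [0.5137, 0.0217, 0.1328]
orientation: [0.795, -0.607, -0.0, 0.001]
ft_force: [3.8, -1.3, -8.3]
finger_gap: 0.0352
clock: 10.27
eef_pos: [0.5134, 0.022, 0.1307]
orientation: [0.795, -0.607, -0.001, 0.001]
ft_force: [3.5, 0.9, -10.2]
finger_gap: 0.0352
clock: 10.43
eef_pos: [0.5135, 0.022, 0.1293]
orientation: [0.795, -0.607, -0.001, 0.001]
ft_force: [2.3, 0.1, -3.1]
finger_gap: 0.0354
clock: 10.6
eef_pos: [0.5137, 0.022, 0.1287]
orientation: [0.795, -0.607, -0.001, 0.001]
ft_force: [1.7, -0.2, 1.0]
finger_gap: 0.0354
```

The pull swung to −10 N, then passed zero at TCP z ≈ 0.129. That is the click, with the collar at mid-groove. I release here.

```bash
python3 -m pendant '[{"travel":[0,0,0],"delta_rot":[0,0,0],"claw":0.0},{"travel":[0,0,0],"delta_rot":[0,0,0],"claw":0.3},{"travel":[0,0,0],"delta_rot":[0,0,0],"claw":0.6},{"travel":[0,0,0],"delta_rot":[0,0,0],"claw":1},{"travel":[0,0,0],"delta_rot":[0,0,0],"claw":1},{"travel":[0,0,0],"delta_rot":[0,0,0],"claw":1},{"travel":[0,0,0],"delta_rot":[0,0,0],"claw":1},{"travel":[0,0,0],"delta_rot":[0,0,0],"claw":1}]'
python3 - <<'E'
from h import *
to(.5135,.0222,.26)
a,_=grab_frame("scene")
cv2.imwrite("pics/v7.png",cv2.resize(a[165:265,240:340],(600,600),interpolation=cv2.INTER_CUBIC))
E
```

```text
clock: 11.27
eef_pos: [0.5136, 0.0221, 0.1287]
orientation: [0.795, -0.607, -0.001, 0.001]
ft_force: [-1.5, 0.7, 0.1]
finger_gap: 0.0853
pos [0.5136 0.0221 0.1287] travel [-0.0002  0.0004 -0.1313] z axis [-2.3e-03 -1.0e-04 -1.0e+00] rot [ 0.0022  0.0005 -0.0008] F [-1.48  0.69  0.07] gap 0.0853 t 11.27
```

View pics/v7.png

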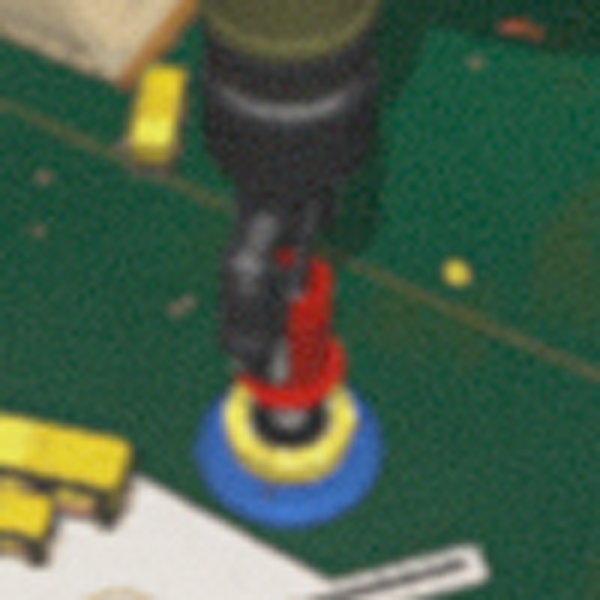

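The fingers are open and the collar stays on the rod, with the flange at crop (292,375) above the tape. I lift straight up and clear.

```bash
python3 -m pendant '[{"travel":[0,0,-0.005],"delta_rot":[0,0,0],"claw":1},{"travel":[0,0,-0.02],"delta_rot":[0,0,0],"claw":1},{"travel":[0,0,-0.04],"delta_rot":[0,0,0],"claw":1},{"travel":[0,0,-0.07],"delta_rot":[0,0,0],"claw":1},{"travel":[0,0,-0.1],"delta_rot":[0,0,0],"claw":1},{"travel":[0,0,-0.125],"delta_rot":[0,0,0],"claw":1},{"travel":[0,0,-0.13],"delta_rot":[0,0,0],"claw":1},{"travel":[0,0,-0.13],"delta_rot":[0,0,0],"claw":1}]'
python3 - <<'E'
from h import *
a,d=grab_frame("scene")
B,g,r=[a[...,i].astype(int) for i in range(3)];yy,xx=np.mgrid[:420,:560]
C=cloud("scene",d,(r>90)&(g<60)&(B<60)&(abs(yy-225)<30)&(abs(xx-288)<20))
print(len(C),C.min(0).round(3),C.max(0).round(3),np.percentile(C[:,2],[3,97]).round(3))
from fit import fit
for z in(.065,.07,.075): print(z,fit(np.clip(a[...,2].astype(float)-a[...,1],0,120),z,z+.005,.026,(.513,.022),227))
cv2.imwrite("pics/v8.png",cv2.resize(a[140:290,210:410],(800,600),interpolation=cv2.INTER_CUBIC))
E
```

```text
clock: 11.98
eef_pos: [0.5155, 0.0221, 0.2612]
orientation: [0.795, -0.607, 0.001, -0.001]
ft_force: [1.0, 0.3, -0.2]
finger_gap: 0.0851
336 [ 0.487 -0.095 -0.005] [0.589 0.05  0.148] [0.032 0.144]
0.065 (array([0.5162, 0.0179]), np.float64(29.15))
0.07 (array([0.5144, 0.0208]), np.float64(29.17))
0.075 (array([0.5127, 0.024 ]), np.float64(29.39))
```

View pics/v8.png

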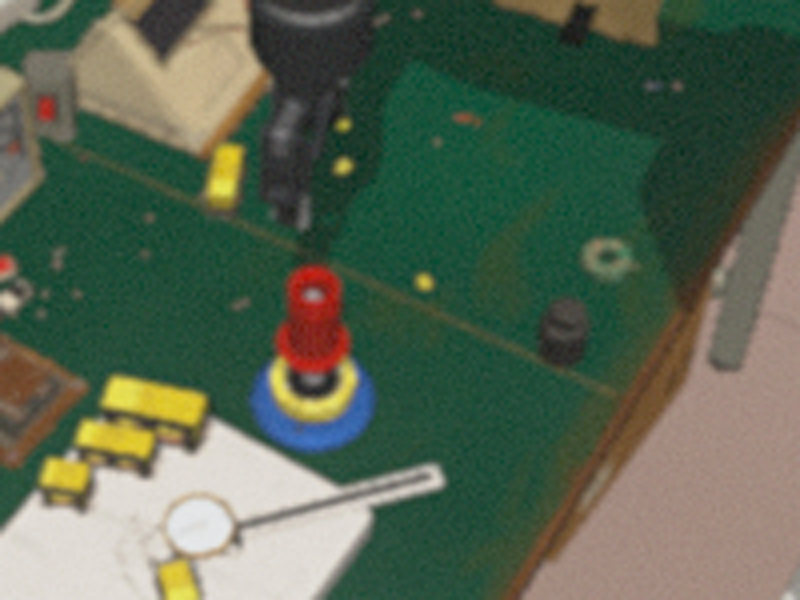

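The collar sits upright and free on the rod: top at crop (315,282), flange at (313,342) above the tape. The jar, toroid and transformers haven't moved. The underside comes out at about 0.072 m, as expected for balls at about 0.106 m. Handing in.

```bash
python3 -c "
from workcell import manip
print(manip.hand_in())"
```

```text
the job is handed in; nothing more can be done
None
```

The red collar is on the yellow-tape spindle, flange down and clicked in. I let go, lifted the gripper clear and handed the job in at about 12 s; no verdict was reported.

- **Click:** the balls pushed back at about 7 N when the collar's underside was near 0.106 m. The force then stayed steady under the plain bore. It swung to a 10 N pull and passed zero at TCP z ≈ 0.129, where I released.
- **Final position:** the last picture shows the collar upright on the rod and clear of the tape. Its underside is about 0.072 m up, close to the ball height less 35 mm. The largest force I read was about 10 N, sampled at the end of each move.
- **Other things on the bench:** the jar, toroid and transformers look unmoved in that picture. I did not identify the E core there.
- **Checks that were weak:** the outline fit puts the underside at 0.070–0.075 m and the axis only to within 2 mm or so. The height range from the depth image was no use, because background and gripper pixels got into it. I did not read the ball joints directly, and my two position estimates of the spindle before insertion differed by about 5 mm.

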